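Find the fullest parts case by hand and stand it on the counting scale

ROBOT

A 6-joint arm with a two-finger parallel gripper is mounted at the origin on the work surface. World frame = base frame: x ahead of the robot, y to its left, z up, the work surface at z = 0. Lengths are in mm, angles in rad, forces in N, time in s.
With the tool pointing down it reaches from about 275 to 850 mm from the base axis. Payload 19 kg.
Tool frame: the origin (TCP) lies between the finger pads; the fingertips stand 22 mm ahead of it and the grasp point (between the pads) lies 3 mm ahead of it; z points along the fingers, y is the direction in which the jaws open and shut (so a half turn about z gives the same grasp; the last joint's range is limited). The gripper opens to 85 mm and grips with 20 to 120 N. Pads are 22 mm wide; open, the fingers measure 114 mm over their backs; the gripper's body (76 mm by 85 mm) begins 54 mm behind the grasp point. The pads swing forward as they close: fully open they stand 13 mm farther back than shut.
Start: joints at [0.982, 0.15, 1.437, -0, 1.554, -0.134], TCP at [252.588, 516.519, 253.267] pointing down, gripper open.
Joint ranges: [-2.8, 2.8], [-0.68, 2.1], [0.12, 2.68], [-1.39, 4.53], [0.16, 2.79], [-2.81, 2.81]. Speed limits (rad/s): [1.89, 1.89, 2.22, 3.01, 3.01, 3.01].

INTERFACE

Orientations are given as a rotation vector (axis times angle).
In Python, from bench import sense, get_image, calibration, job_done gives the robot as it stands.
- The arm moves only by the shell command python3 -m handwheel 'ROWS' [OPENING] [FORCE]. ROWS is JSON, a list of rows, each a list of 2 entries, a list of its own where there are three numbers: the shift along the tool's x, y, z in m, then the turn, a rotation vector about the tool's x, y, z in degrees. A call has 1 to 10 rows; each row shifts and turns the commanded pose from where the row before left it, along the tool's axes as they then stand; what a row does not reach is not made up. A row lasts 1/8 s, in which the tool goes at most 62.5 mm and 10.7 degrees, less where a joint would pass 70% of its speed; a pose out of reach is approached as far as the arm can. A call is refused whole if a number of a shift passes 0.0625 or a number of a turn 10.7, either way. A call with a gripper value outside its range is refused whole. OPENING is the finger opening in m, from 0 to 0.0854, set as the call begins (- or left out, the last holds). The fingers move at their own pace and stop on an object; FORCE is the grip in N (left out, the last holds). Time passes only in rows, so rows that do not move let the fingers close. It gives the time, the measured TCP pose, the force and the opening at its end, in the units of the state.
- sense(): the state, without advancing time (a new reading comes with each control period).
- get_image(name): name is "scene" or "top" or "wrist"; returns (picture, depth): 420x560x3 uint8, red, green, blue; 420x560 float32, mm along the optical axis (not along the pixel's ray), 0 where there is no reading.
- calibration(name): a dict with "vfov" (degrees; the focal length in pixels is half the picture's height over the tangent of half this angle, whatever the lens; pixels are square), "cx", "cy" (the principal point, pixels), "view" (4x4, takes a point from world to camera coordinates). Camera axes: x right, y up, looking along -z (the intrinsics and any distortion apply to the point x, -y, -z); pixel columns grow to the right and rows downward; lengths in mm; the calibration is good to about 2 mm. A picture is of the moment at which its call begins: read the wrist's pose just before it. calibration takes no time and is no camera call; for the wrist camera it gives the pose at the moment of the call.
- job_done(): hands the job in, once; it reports no verdict.
The state is a dict: "time": time; "qpos": joint angles; "qd": joint speeds; "joint_torque": joint torques, N m; "position": TCP position; "eef_rot": TCP orientation; "force": force on the tool from outside, world axes, zero at the start; "wrist_torque": the same for the moment, N m; "width": finger opening in mm.
Only numpy, scipy, OpenCV 4.12 (cv2) and the standard library are available. Lean on these libraries where they do the work, as an engineer would, in place of code of your own. Each camera call takes 0.05 s, during which the arm holds its last target.

TASK

The three identical closed parts cases on the sloping bench rack hold different amounts: going along the row from left to right as seen from the robot, lift each one clear of the rack by its handle and feel its weight. Then stand the heaviest one upright in the middle of the counting scale's steel plate, setting it down gently, and let go of it; the other two must be left seated in their own bays. Leave the other things on the bench where they are.

Things in the scene. Friction and masses are not known exactly. Their poses are not given: they have to be found in the camera images.
- rack: Fixed black steel bench rack, 454 mm wide, one shelf with three bays in a row (150 mm pitch), open above. Origin on the bench under the middle bay; x from its low front (robot side) to its high back, y to its left, z up; yaw up to 0.15 rad. The shelf rises 30 degrees (0.524 rad) towards its back: normal (-0.5, 0, 0.866) in rack axes. A lip 16 mm high along the front edge stops the cases.
- bay_left (a point): Where the centre of a case lies when seated in the left bay (left is +y, seen from the robot): 30 mm off the shelf along its normal, the case's front about 2 mm from the lip. Axes those of the rack, not tilted. Lane guides 26 mm high and 3 mm thick divide the bays, about 8 mm clear of a case on either side.
- bay_middle (a point): Where the centre of a case lies when seated in the middle bay (left is +y, seen from the robot): 30 mm off the shelf along its normal, the case's front about 2 mm from the lip. Axes those of the rack, not tilted. Lane guides 26 mm high and 3 mm thick divide the bays, about 8 mm clear of a case on either side.
- bay_right (a point): Where the centre of a case lies when seated in the right bay (left is +y, seen from the robot): 30 mm off the shelf along its normal, the case's front about 2 mm from the lip. Axes those of the rack, not tilted. Lane guides 26 mm high and 3 mm thick divide the bays, about 8 mm clear of a case on either side.
- case_left_centre (a point): Centre of the left case's shell: one of three identical closed dark plastic cases, 90 (x) by 130 (y) by 60 mm (z). x from front (6 mm latch) to back, y along the handle, z up through the lid; it stands tilted 30 degrees with the shelf. Each weighs 0.2 to 0.9 kg with contents; the heaviest is at least 0.3 kg heavier than the others. Which it is differs from start to start.
- case_middle_centre (a point): Centre of the middle case's shell: one of three identical closed dark plastic cases, 90 (x) by 130 (y) by 60 mm (z). x from front (6 mm latch) to back, y along the handle, z up through the lid; it stands tilted 30 degrees with the shelf. Each weighs 0.2 to 0.9 kg with contents; the heaviest is at least 0.3 kg heavier than the others. Which it is differs from start to start.
- case_right_centre (a point): Centre of the right case's shell: one of three identical closed dark plastic cases, 90 (x) by 130 (y) by 60 mm (z). x from front (6 mm latch) to back, y along the handle, z up through the lid; it stands tilted 30 degrees with the shelf. Each weighs 0.2 to 0.9 kg with contents; the heaviest is at least 0.3 kg heavier than the others. Which it is differs from start to start.
- case_left_handle (a point): Middle of the left case's fixed handle bar, 92 mm above its underside, 62 mm along its z from its centre. The bar is 14 mm thick (x), 16 mm high (z) and 116 mm long (y), on a post at each end (92 mm clear between them), 24 mm clear above the lid. Axes those of the case, tilted with it.
- case_middle_handle (a point): Middle of the middle case's fixed handle bar, 92 mm above its underside, 62 mm along its z from its centre. The bar is 14 mm thick (x), 16 mm high (z) and 116 mm long (y), on a post at each end (92 mm clear between them), 24 mm clear above the lid. Axes those of the case, tilted with it.
- case_right_handle (a point): Middle of the right case's fixed handle bar, 92 mm above its underside, 62 mm along its z from its centre. The bar is 14 mm thick (x), 16 mm high (z) and 116 mm long (y), on a post at each end (92 mm clear between them), 24 mm clear above the lid. Axes those of the case, tilted with it.
- scale: Fixed bench counting scale, 255 by 215 mm, light grey housing with a sloping key panel and display at its front (-x, towards the robot), all lower than its plate. Origin on the bench under its middle, z up; yaw up to 0.3 rad.
- scale_plate (a point): Middle of the top of the scale's flat steel plate, 70 mm above the bench, nothing above it. The plate is 178 mm (x) by 215 mm (y), axes those of the scale. It does not sink visibly under load.
- screwdriver: Loose screwdriver lying on the bench beyond the rack, about 200 mm long: a bystander.
- tape_measure: Loose yellow tape measure, 70 x 34 x 65 mm, on the bench beyond the rack: a bystander. Origin under its middle.
- spray_can: Loose blue spray can, 52 mm diameter, 150 mm high, upright beyond the rack: a bystander. Origin under its middle.
- stock_bin: Loose small grey open bin, 100 x 150 x 70 mm, beyond the scale: a bystander. Origin under its middle.
Mind the look-alikes: they are no part of the job. What is shaped like the part that bears case_middle_centre but purple is not meant.

How it is judged:
By the outcome, as a careful person would: the job done as asked, in the order asked, and still so for the second after the job is handed in, with the robot touching nothing.
It also fails if it takes over 61 s, if anything falls off the work surface, if the arm or the gripper's body presses on something with over 40 N, if the wrist force passes 120 N, or if a joint passes its speed limit or range.

## Working session

There is one attempt and no reset: what is moved stays moved. The work goes in short steps, Python scripts to look and compute and a shell command to move; the robot and the scene stay as the last step left them, time stands still between calls to the robot, and variables do not carry over. Pictures are saved under pics/ and viewed, and the job is handed in when it is done.

```bash
ls; mkdir -p pics; python3 - <<'E'
from bench import *
import cv2,numpy as np
s=sense();print(s)
for n in("scene","top","wrist"):
    c=calibration(n);print(n,c)
    p,d=get_image(n);cv2.imwrite(f"pics/{n}0.png",p[:,:,::-1]);np.save(f"pics/{n}0.npy",d)
E
```

```text
pics
{'time': 0.0, 'qpos': array([ 9.81983453e-01,  1.50944102e-01,  1.43802947e+00, -5.25598736e-06,
        1.55378954e+00, -1.34015528e-01]), 'qd': array([-0.00063079,  0.00088751,  0.00073637, -0.0020309 , -0.0010812 ,
       -0.00099814]), 'joint_torque': array([ 4.72501983e-03, -7.13050175e+01, -5.70879972e+01,  5.01075137e-04,
        8.68824689e-03, -2.12256118e-04]), 'position': array([252.48919538, 516.35199936, 252.70008574]), 'eef_rot': array([-7.08160550e-01, -3.06031709e+00,  1.72246684e-03]), 'force': array([ 0.12283844, -0.00759225, -0.78005073]), 'wrist_torque': array([-0.01493608,  0.02045597, -0.01768566]), 'width': 85.48806416413305}
scene {'vfov': 48.649279303101416, 'cx': 283.3800288010032, 'cy': 202.95031875736117, 'view': array([[ 3.44086103e-01,  9.38785824e-01, -1.69094616e-02,
        -1.70898241e+02],
       [-6.82616085e-01,  2.62478572e-01,  6.82011935e-01,
         2.58349595e+02],
       [ 6.44701508e-01, -2.23128158e-01,  7.31145533e-01,
        -1.70285980e+03],
       [ 0.00000000e+00,  0.00000000e+00,  0.00000000e+00,
         1.00000000e+00]])}
to
[... 166 characters left out ...]
82e+01],
       [ 9.96538386e-01, -9.46650384e-04,  8.31285138e-02,
        -4.98310515e+02],
       [-8.31334117e-02, -1.47877771e-02,  9.96428702e-01,
        -1.24758076e+03],
       [ 0.00000000e+00,  0.00000000e+00,  0.00000000e+00,
         1.00000000e+00]])}
wrist {'vfov': 71.27759896235227, 'cx': 280.7518985581151, 'cy': 214.80854032882115, 'view': array([[ 4.38788595e-01,  8.98589307e-01, -1.35164411e-03,
        -5.77033230e+02],
       [-8.59634609e-01,  4.19327656e-01, -2.91877811e-01,
         3.90188481e+01],
       [-2.61711498e-01,  1.29234574e-01,  9.56454660e-01,
        -3.78197293e+02],
       [ 0.00000000e+00,  0.00000000e+00,  0.00000000e+00,
         1.00000000e+00]])}
```

View pics/scene0.png

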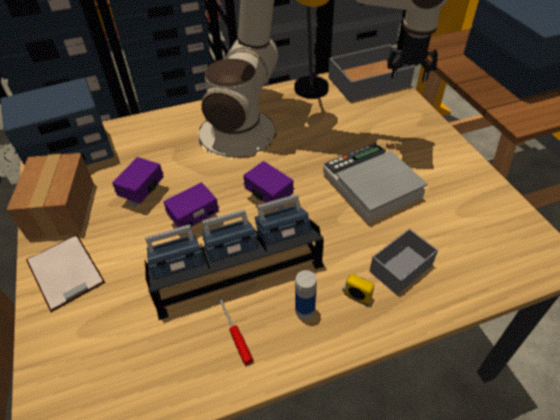

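View pics/top0.png

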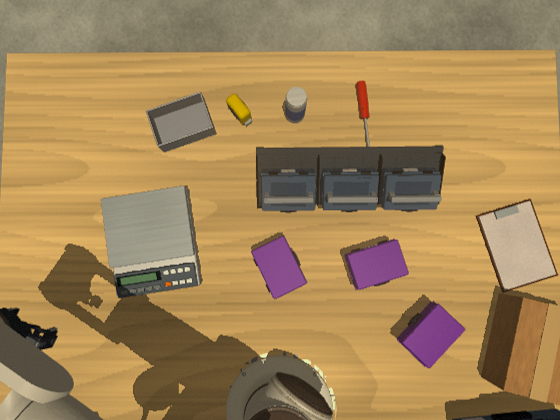

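View pics/wrist0.png

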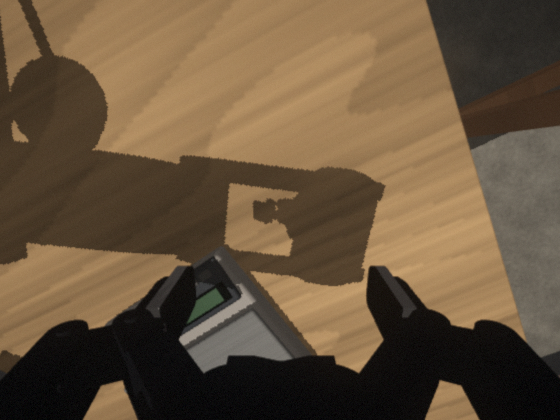

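The top view shows three dark cases in the rack at about (288,190), (350,190) and (412,188), with the scale plate at (152,226). The purple look-alikes stand loose on the bench at (279,266), (376,264) and (431,334). I'll enlarge the rack and the scale.

```bash
cat > h.py <<'E'
import numpy as np,cv2
from bench import *
def pts(d,c):
    H,W=d.shape;f=H/2/np.tan(np.radians(c["vfov"])/2)
    v,u=np.mgrid[0:H,0:W].astype(float)
    P=np.stack([(u-c["cx"])/f*d,-(v-c["cy"])/f*d,-d,np.ones_like(d)],-1)
    return (P@np.linalg.inv(c["view"]).T)[...,:3]
E
python3 - <<'E'
from h import *
p=cv2.imread("pics/top0.png")
a=cv2.resize(p[140:220,245:455],None,fx=3.8,fy=3.8,interpolation=cv2.INTER_CUBIC)
cv2.imwrite("pics/c1.png",a)
cv2.imwrite("pics/c2.png",cv2.resize(p[175:305,90:215],None,fx=4.5,fy=4.5,interpolation=cv2.INTER_CUBIC))
s=cv2.imread("pics/scene0.png");cv2.imwrite("pics/c3.png",cv2.resize(s[190:310,135:335],None,fx=4,fy=4,interpolation=cv2.INTER_CUBIC))
P=pts(np.load("pics/top0.npy"),calibration("top"))
for v,u in[(300,230),(20+80,420),(230,60),(215,150),(190,110),(190,180),(255,120),(255,190),(197,288),(197,350),(197,412),(185,350)]:print(u,v,P[v,u].round(1))
np.set_printoptions(suppress=True,linewidth=200)
for u in (288,350,412,319,380):
  print(u);print(P[146:216:2,u].round(0).tolist())
E
```

```text
230 300 [277.3 127.1   2.8]
420 100 [ 812.1 -382.1   -6.3]
60 230 [460.4 580.9   1.8]
150 215 [494.4 323.   70.6]
110 190 [567.6 451.6  -1.4]
180 190 [557.7 248.6  69.7]
120 255 [394.1 396.5  69.4]
190 255 [394.2 225.9  43. ]
288 197 [528.7 -22.6 159.3]
350 197 [ 528.1 -166.2  162.1]
412 197 [ 527.5 -308.4  165.1]
350 185 [ 560.1 -170.3  135.3]
288
[[685.0, -25.0, 0.0], [652.0, -23.0, 123.0], [649.0, -23.0, 119.0], [644.0, -23.0, 118.0], [641.0, -23.0, 110.0], [635.0, -23.0, 112.0], [631.0, -23.0, 110.0], [626.0, -23.0, 109.0], [622.0, -24.0, 105.0], [618.0, -24.0, 99.0], [612.0, -24.0, 101.0], [608.0, -24.0, 100.0], [600.0, -23.0, 114.0], [592.0, -23.0, 133.0], [587.0, -23.0, 135.0], [580.0, -23.0, 146.0], [576.0, -23.0, 141.0], [571.0, -23.0, 142.0], [567.0, -23.0, 142.0], [562.0, -23.0, 137.0], [558.0, -23.0, 135.0], [554.0, -23.0, 131.0], [549.0, -23.0, 128.0], [545.0, -23.0, 125.0], [540.0, -23.0, 126.0], [531.0, -23.0, 161.0], [526.0, -23.0, 164.0], [522.0, -23.0, 159.0], [517.0, -23.0, 158.0], [517.0, -23.0, 113.0], [512.0, -23.0, 114.0], [508.0, -23.0, 107.0], [504.0, -23.0, 
[... 2663 characters left out ...]
633.0, -246.0, 121.0], [628.0, -246.0, 120.0], [623.0, -245.0, 122.0], [618.0, -245.0, 121.0], [613.0, -245.0, 124.0], [608.0, -245.0, 120.0], [604.0, -245.0, 120.0], [599.0, -245.0, 120.0], [594.0, -245.0, 118.0], [590.0, -247.0, 112.0], [586.0, -247.0, 109.0], [581.0, -248.0, 107.0], [576.0, -247.0, 107.0], [572.0, -248.0, 102.0], [572.0, -255.0, 69.0], [567.0, -255.0, 66.0], [562.0, -255.0, 70.0], [556.0, -254.0, 73.0], [552.0, -254.0, 70.0], [547.0, -255.0, 68.0], [542.0, -255.0, 66.0], [537.0, -254.0, 70.0], [532.0, -255.0, 66.0], [527.0, -255.0, 64.0], [529.0, -268.0, -2.0], [523.0, -267.0, 5.0], [519.0, -269.0, -4.0], [513.0, -268.0, -3.0], [508.0, -268.0, -1.0], [502.0, -267.0, 1.0]]
```

View pics/c1.png

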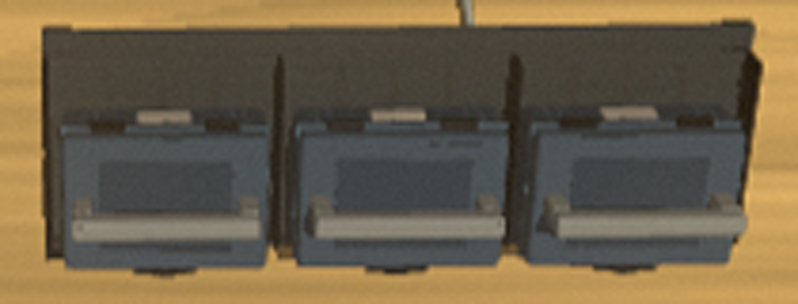

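View pics/c2.png

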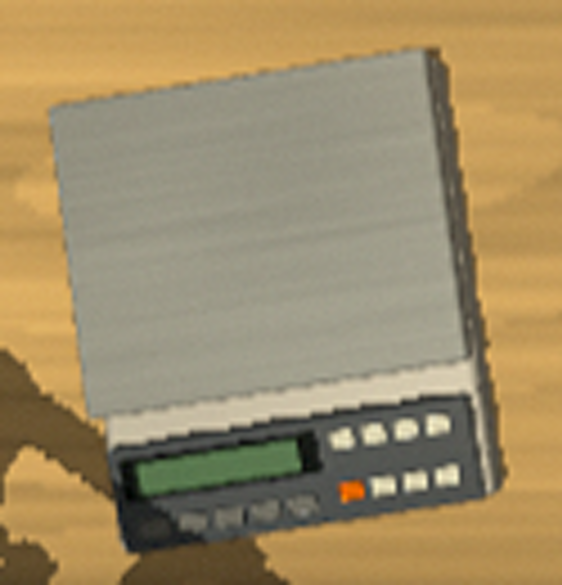

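View pics/c3.png

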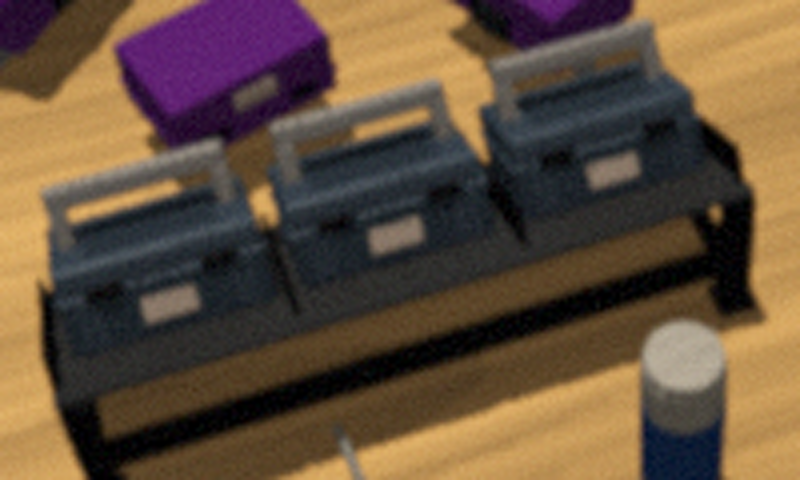

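The enlarged crops confirm three dark blue-grey cases with light handles seated in the rack bays. The handle middles in the top picture are about (289,200), (352,199) and (415,198). The purple boxes are loose on the bench with no handle, so they aren't meant. Next I'll fit the handle and plate poses.

```bash
python3 - <<'E'
from h import *
np.set_printoptions(suppress=True,linewidth=200)
d=np.load("pics/top0.npy");P=pts(d,calibration("top"))
im=cv2.imread("pics/top0.png").astype(int)
n=np.array([-.5,0,.866])
for nm,u0,u1 in(("L",258,318),("M",319,381),("R",381,444)):
    m=np.zeros(d.shape,bool);m[190:208,u0:u1]=1
    m&=(P[...,2]>148)
    m=cv2.erode(m.astype(np.uint8),np.ones((1,1)))>0
    v,u=np.where(m);Q=P[m]
    a=np.polyfit(Q[:,1],Q[:,0],1)
    print(nm,len(Q),"px",u.min(),u.max(),v.min(),v.max(),"y",Q[:,1].min().round(),Q[:,1].max().round(),"mean",Q.mean(0).round(1),"yaw",(-a[0]).round(3))
m=(abs(P[...,2]-70)<9)&(P[...,1]>200)
m[:, :95]=0;m[:,205:]=0;m[262:]=0;m[:180]=0
m=cv2.morphologyEx(m.astype(np.uint8),cv2.MORPH_OPEN,np.ones((5,5)))
Q=P[m>0][:,:2].astype(np.float32);r=cv2.minAreaRect(Q);print(r,cv2.boxPoints(r),P[m>0].mean(0))
# scale gray plate corners by colour: crop c2 corners px
f=210/np.tan(np.radians(calibration("top")["vfov"])/2)
c=calibration("top")
def at(u,v,z):
    V=np.linalg.inv(c["view"]);o=V[:3,3];dd=V[:3,:3]@np.array([(u-c["cx"])/f,-(v-c["cy"])/f,-1]);return o+dd*(z-o[2])/dd[2]
C=[at(90+x/4.5,175+y/4.5,70) for x,y in((50,108),(430,48),(468,357),(93,415))]
print(np.round(C,1),np.mean(C,0),[np.linalg.norm(C[i]-C[i-1]) for i in range(4)])
# rack shelf plane & edges
k=(P[...,2]>40)
for x,y,z in((43,28,122),(750,24,122)):print(at(245+x/3.8,140+y/3.8,z))
# handle ends from picture, z 160
for x0,x1,y0,y1 in((74,260,229,223),(311,503,224,221),(552,745,224,222)):
    print(at(245+x0/3.8,140+y0/3.8,158),at(245+x1/3.8,140+y1/3.8,158))
# lane guides dividers
for x,y in((278,55),(282,255),(515,55),(517,250)):print('g',at(245+x/3.8,140+y/3.8,132 if y<100 else 72))
E
```

```text
L 369 px 264 313 190 206 y -81.0 34.0 mean [521.9 -23.9 180.9] yaw 0.041
M 358 px 328 377 194 204 y -229.0 -8.0 mean [ 525.4 -171.3  165.7] yaw 0.1
R 365 px 391 441 193 201 y -378.0 -8.0 mean [ 525.9 -318.6  162.5] yaw 0.082
((467.6902160644531, 331.67578125), (178.49966430664062, 216.5330810546875), 8.900665283203125) [[362.76392 424.82968]
 [396.2663  210.90408]
 [572.6165  238.52188]
 [539.11414 452.44748]] [468.76862958 329.3276232   70.02901485]
[[535.1 448.   70. ]
 [568.6 234.7  70. ]
 [395.9 210.9  70. ]
 [363.7 418.9  70. ]] [465.82717563 328.11605884  70.        ] [np.float64(173.78258475419014), np.float64(215.95122715515456), np.float64(174.4134012361248), np.float64(210.47240003485283)]
[654.54763667  53.5251983  122.        ]
[ 655.75824044 -395.85899935  122.        ]
[521.25751158  32.19186771 158.        ] [524.79448511 -81.76089286 158.        ]
[ 524.13326022 -112.94305396  158.        ] [ 525.80954445 -230.15209108  158.        ]
[ 523.9212262  -259.96693316  158.        ] [ 524.97973423 -377.33260656  158.        ]
g [634.54069207 -95.50549027 132.        ]
g [ 513.65156515 -101.75413116   72.        ]
g [ 634.11958539 -244.6438365   132.        ]
g [ 516.76882579 -255.98357267   72.        ]
```

```bash
cat >> h.py <<'E'
from scipy.spatial.transform import Rotation as R
import sys
def Rtilt(yaw=0,tilt=30):
    t=np.radians(tilt);z=np.array([np.sin(t),0,-np.cos(t)]);y=np.array([np.cos(t),0,np.sin(t)]);x=np.cross(y,z)
    return R.from_euler('z',yaw)*R.from_matrix(np.stack([x,y,z],1))
def plan(p1,R1,n,p0=None,R0=None):
    s=sense()
    p0=s["position"] if p0 is None else p0; R0=R.from_rotvec(s["eef_rot"]) if R0 is None else R0
    rv=(R0.inv()*R1).as_rotvec();st=R.from_rotvec(rv/n);c=R0;out=[]
    for i in range(n):
        out.append([c.inv().apply((np.array(p1)-p0)/n/1000).round(4).tolist(),np.degrees(rv/n).round(2).tolist()]);c=c*st
    print(str(out).replace(" ",""));
def tcp_for(h,Rt,back=0): # TCP so that grasp pt is at h, backed off
    return np.array(h)-Rt.apply([0,0,1])*(3+back)
E
python3 - <<'E'
from h import *
Rt=Rtilt(0.01);plan(tcp_for([529,-24,154],Rt,140),Rt,12)
E
```

```text
[[[-0.0352,-0.033,-0.0021],[-2.24,-1.38,5.16]],[[-0.038,-0.0296,-0.0024],[-2.24,-1.38,5.16]],[[-0.0406,-0.026,-0.0025],[-2.24,-1.38,5.16]],[[-0.0428,-0.0221,-0.0025],[-2.24,-1.38,5.16]],[[-0.0447,-0.0181,-0.0022],[-2.24,-1.38,5.16]],[[-0.0462,-0.0139,-0.0017],[-2.24,-1.38,5.16]],[[-0.0473,-0.0097,-0.0011],[-2.24,-1.38,5.16]],[[-0.048,-0.0054,-0.0002],[-2.24,-1.38,5.16]],[[-0.0482,-0.001,0.0008],[-2.24,-1.38,5.16]],[[-0.0481,0.0032,0.002],[-2.24,-1.38,5.16]],[[-0.0476,0.0075,0.0034],[-2.24,-1.38,5.16]],[[-0.0466,0.0115,0.0049],[-2.24,-1.38,5.16]]]
```

```bash
python3 -m handwheel '[[[-0.035,-0.033,-0.002],[-2.2,-1.4,5.2]],[[-0.038,-0.030,-0.002],[-2.2,-1.4,5.2]],[[-0.041,-0.026,-0.002],[-2.2,-1.4,5.2]],[[-0.043,-0.022,-0.002],[-2.2,-1.4,5.2]],[[-0.045,-0.018,-0.002],[-2.2,-1.4,5.2]],[[-0.046,-0.014,-0.002],[-2.2,-1.4,5.2]],[[-0.047,-0.010,-0.001],[-2.2,-1.4,5.2]],[[-0.048,-0.005,0],[-2.2,-1.4,5.2]],[[-0.048,-0.001,0.001],[-2.2,-1.4,5.2]],[[-0.048,0.003,0.002],[-2.2,-1.4,5.2]]]' 0.085 100; python3 - <<'E'
from h import *
Rt=Rtilt(0.01);plan(tcp_for([529,-24,154],Rt,140),Rt,3)
E
```

```text
time: 1.4
position: [422.0, 63.5, 273.2]
eef_rot: [1.779, 2.154, 0.439]
force: [0.8, 0.3, -0.4]
width: 85.1
[[[-0.0311,0.0058,0.0026],[-1.54,-0.75,3.27]],[[-0.0307,0.0075,0.0031],[-1.54,-0.75,3.27]],[[-0.0301,0.0092,0.0038],[-1.54,-0.75,3.27]]]
```

```bash
python3 -m handwheel '[[[-0.031,0.006,0.003],[-1.5,-0.8,3.3]],[[-0.031,0.008,0.003],[-1.5,-0.8,3.3]],[[-0.030,0.009,0.004],[-1.5,-0.8,3.3]],[[0,0,0],[0,0,0]]]'; python3 - <<'E'
from h import *
s=sense();c=calibration("wrist");p,d=get_image("wrist")
print(s["position"],R.from_rotvec(s["eef_rot"]).as_matrix().round(3))
cv2.imwrite("pics/w1.png",p[:,:,::-1]);np.savez("pics/w1.npz",d=d,**c)
E
```

```text
time: 1.9
position: [458.3, -24.7, 277.0]
eef_rot: [1.922, 1.937, 0.513]
force: [0.2, -0.2, -0.0]
width: 84.5
[458.29712259 -24.72482324 277.03907736] [[-0.007  0.868  0.496]
 [ 1.     0.007  0.002]
 [-0.002  0.496 -0.868]]
```

View pics/w1.png

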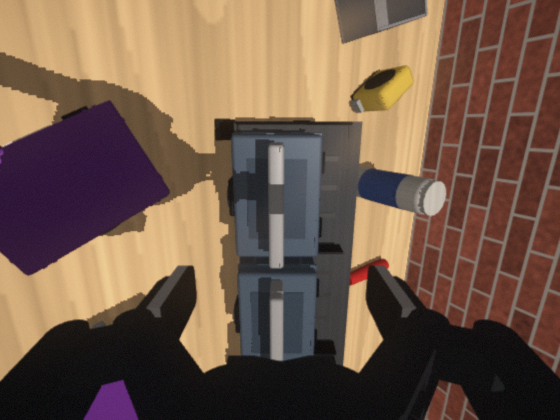

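The wrist view shows the left handle from (277,147) to (277,264) and the middle handle from (277,283) down. I'll measure them in 3D.

```bash
cat >> h.py <<'E'
N=np.array([-.5,0,.866])
def handle(P,box,zmin=145):
    v0,v1,u0,u1=box;Q=P[v0:v1,u0:u1].reshape(-1,3)
    sn=Q@N; t=np.percentile(sn,99) if 0 else np.median(sn)
    k=abs(sn-t)<7;Q=Q[k]
    d=np.linalg.svd(Q-Q.mean(0),full_matrices=False)[2][0];d*=np.sign(d[1])
    pr=(Q-Q.mean(0))@d
    return Q.mean(0),t,d,pr.min(),pr.max(),Q[:,1].min(),Q[:,1].max(),len(Q)
E
python3 - <<'E'
from h import *
np.set_printoptions(suppress=True,precision=2)
z=np.load("pics/w1.npz");d=z["d"];c={k:z[k] for k in("vfov","cx","cy","view")}
P=pts(d,c)
print(handle(P,(150,262,272,282)))
print(handle(P,(284,355,273,280)))
print(P[205,255:300].round(0).tolist())
E
```

```text
(array([522.37, -17.49, 159.99]), np.float64(-122.61669420335309), array([-0.,  1.,  0.]), np.float64(-53.886881276211625), np.float64(49.53891290380623), np.float64(-71.36683096177015), np.float64(32.058143514920076), 1115)
(array([ 522.61, -142.77,  159.54]), np.float64(-123.12475408382713), array([ 0.  ,  1.  , -0.01]), np.float64(-36.17484744547789), np.float64(31.23562727245566), np.float64(-178.96533373325687), np.float64(-111.57692823749011), 412)
[[522.0, -27.0, 115.0], [524.0, -27.0, 114.0], [524.0, -27.0, 116.0], [525.0, -27.0, 116.0], [526.0, -27.0, 117.0], [527.0, -27.0, 116.0], [528.0, -27.0, 118.0], [528.0, -27.0, 119.0], [529.0, -26.0, 120.0], [530.0, -27.0, 120.0], [531.0, -26.0, 120.0], [532.0, -27.0, 120.0], [532.0, -26.0, 122.0], [516.0, -16.0, 155.0], [517.0, -16.0, 156.0], [518.0, -16.0, 156.0], [518.0, -16.0, 158.0], [518.0, -16.0, 159.0], [520.0, -16.0, 158.0], [520.0, -16.0, 159.0], [521.0, -16.0, 159.0], [522.0, -16.0, 160.0], [522.0, -16.0, 161.0], [523.0, -16.0, 161.0], [524.0, -16.0, 161.0], [525.0, -16.0, 161.0], [527.0, -16.0, 161.0], [526.0, -16.0, 163.0], [529.0, -17.0, 161.0], [548.0, -26.0, 130.0], [549.0, -26.0, 130.0], [550.0, -26.0, 130.0], [551.0, -26.0, 131.0], [552.0, -26.0, 131.0], [553.0, -27.0, 132.0], [553.0, -26.0, 133.0], [554.0, -26.0, 134.0], [555.0, -26.0, 133.0], [556.0, -26.0, 134.0], [557.0, -26.0, 135.0], [558.0, -26.0, 135.0], [559.0, -26.0, 136.0], [560.0, -26.0, 136.0], [561.0, -26.0, 137.0], [562.0, -27.0, 137.0]]
```

```bash
python3 - <<'E'
from h import *
Rt=Rtilt(0.0);plan(tcp_for([526.5,-22.5,153],Rt,0),Rt,5)
E
```

```text
[[[0.0002,-0.0004,0.0277],[-0.05,-0.03,0.1]],[[0.0002,-0.0005,0.0277],[-0.05,-0.03,0.1]],[[0.0002,-0.0005,0.0277],[-0.05,-0.03,0.1]],[[0.0002,-0.0005,0.0277],[-0.05,-0.03,0.1]],[[0.0002,-0.0005,0.0277],[-0.05,-0.03,0.1]]]
```

```bash
python3 -m handwheel '[[[0,-0.001,0.028],[0,0,0]],[[0.001,0,0.028],[0,0,0]],[[0,-0.001,0.028],[0,0,0]],[[0,0,0.028],[0,0,0.2]],[[0,0,0.021],[0,0,0.2]],[[0,0,0.006],[0,0,0]],[[0,0,0],[0,0,0]]]'; python3 - <<'E'
from h import *
p,d=get_image("wrist");cv2.imwrite("pics/w2.png",p[:,:,::-1])
E
```

```text
time: 2.82
position: [525.4, -21.2, 155.9]
eef_rot: [1.925, 1.935, 0.516]
force: [-0.2, -0.1, 0.3]
width: 84.7
```

View pics/w2.png

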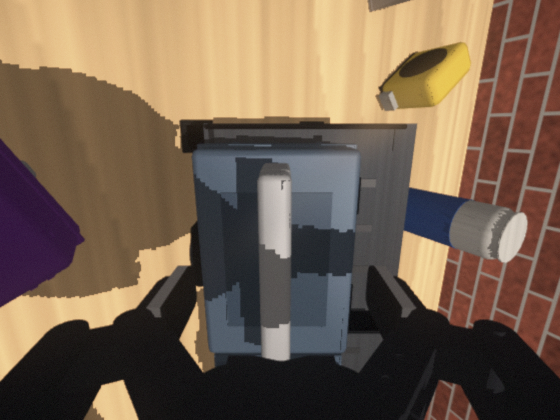

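The handle (275,165–358) lies centred between the fingers (190 and 372). Now I'll close on it.

```bash
python3 -m handwheel '[[[0,0,0],[0,0,0]],[[0,0,0],[0,0,0]],[[0,0,0],[0,0,0]],[[0,0,0],[0,0,0]],[[0,0,0],[0,0,0]]]' 0 100; python3 - <<'E'
from h import *
s=sense();print(s["force"],s["wrist_torque"],s["joint_torque"].round(1))
E
```

```text
time: 3.5
position: [525.3, -21.7, 155.6]
eef_rot: [1.926, 1.934, 0.515]
force: [-2.9, -0.4, -0.5]
width: 12.8
[-2.93200527 -0.42181811 -0.49945132] [-0.03375633  0.62770759 -0.02850289] [  0.2 -38.  -56.8   1.1  -3.9  -0. ]
```

```bash
python3 -m handwheel '[[[0,0.003,-0.005],[0,0,0]],[[0,0.006,-0.010],[0,0,0]],[[0,0.008,-0.014],[0,0,0]],[[0,0.008,-0.014],[0,0,0]],[[0,0.006,-0.010],[0,0,0]],[[0,0.004,-0.007],[0,0,0]],[[0,0,0],[0,0,0]],[[0,0,0],[0,0,0]],[[0,0,0],[0,0,0]],[[0,0,0],[0,0,0]]]'; python3 - <<'E'
from h import *
for i in range(2):
    s=sense();print(s["force"],s["wrist_torque"],s["width"]);p,d=get_image("wrist")
cv2.imwrite("pics/w3.png",p[:,:,::-1])
p,d=get_image("scene");cv2.imwrite("pics/s3.png",p[:,:,::-1])
E
```

```text
time: 4.75
position: [526.0, -21.8, 224.9]
eef_rot: [1.926, 1.934, 0.515]
force: [-1.3, 0.2, -2.4]
width: 12.3
[-1.26132578  0.19774967 -2.35491904] [-0.03836104  0.50526401  0.01022698] 12.25475978048655
[-0.64883752 -1.4032923  -2.05797723] [0.01097096 0.4292365  0.03470019] 12.422530712237657
```

View pics/w3.png

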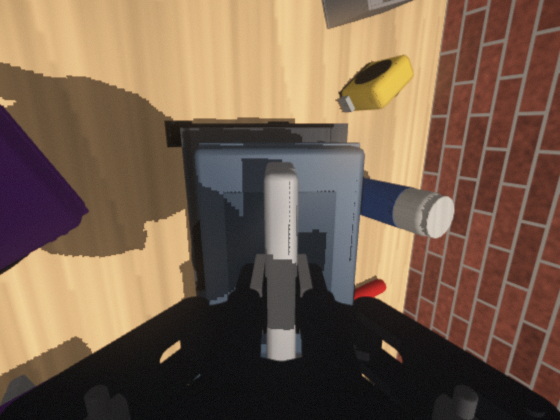

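View pics/s3.png

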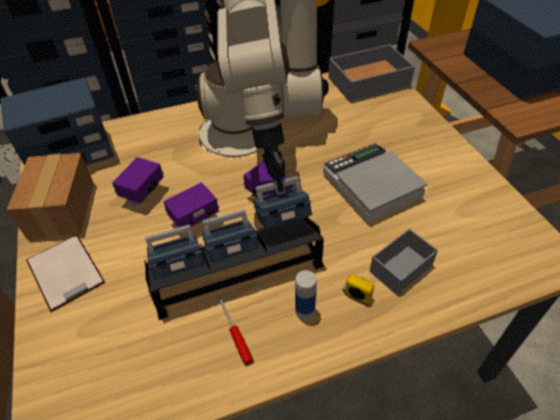

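The left case is clear of the rack (scene view, case at (283,205) above its empty bay) and weighs about 2.2 N. Now I'll set it back.

```bash
python3 -m handwheel '[[[0,-0.004,0.007],[0,0,0]],[[0,-0.008,0.014],[0,0,0]],[[0,-0.008,0.014],[0,0,0]],[[0,-0.007,0.012],[0,0,0]],[[0,-0.004,0.007],[0,0,0]],[[0,-0.002,0.003],[0,0,0]],[[0,-0.001,0.002],[0,0,0]],[[0,0,0],[0,0,0]],[[0,0,0],[0,0,0]]]'
```

```text
time: 6.02
position: [526.1, -21.8, 157.5]
eef_rot: [1.925, 1.934, 0.516]
force: [-0.3, 0.4, -2.3]
width: 12.9
```

```bash
python3 -m handwheel '[[[0,-0.001,0.001],[0,0,0]],[[0,-0.0005,0.001],[0,0,0]],[[0,0,0],[0,0,0]]]'; python3 -m handwheel '[[[0,0,0],[0,0,0]],[[0,0,0],[0,0,0]],[[0,0,0],[0,0,0]],[[0,0,0],[0,0,0]]]' 0.085; python3 - <<'E'
from h import *
s=sense();p,d=get_image("wrist");cv2.imwrite("pics/w4.png",p[:,:,::-1])
E
```

```text
time: 6.4
position: [525.3, -21.7, 155.2]
eef_rot: [1.925, 1.934, 0.515]
force: [-18.9, -0.2, 12.8]
width: 12.3
time: 6.9
position: [525.6, -21.7, 154.7]
eef_rot: [1.926, 1.934, 0.516]
force: [-0.3, 0.1, -0.2]
width: 83.4
```

View pics/w4.png

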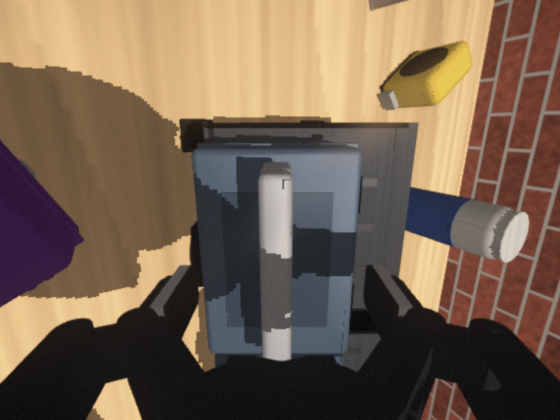

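The left case is back in its bay with the same picture position as before, handle (275,165–358). On to the middle one.

```bash
python3 -m handwheel '[[[0,0,-0.035],[0,0,0]],[[-0.010,0,-0.035],[0,0,0]],[[-0.035,0,0],[0,0,0]],[[-0.040,0,0],[0,0,0]],[[-0.040,0,0],[0,0,0]],[[-0.022,0,0],[0,0,0]],[[0,0,0],[0,0,0]],[[0,0,0],[0,0,0]]]'; python3 - <<'E'
from h import *
np.set_printoptions(suppress=True,precision=2)
s=sense();c=calibration("wrist");p,d=get_image("wrist")
print(s["position"],s["force"])
cv2.imwrite("pics/w5.png",p[:,:,::-1]);np.savez("pics/w5.npz",d=d,**c)
E
```

```text
time: 7.95
position: [491.4, -168.6, 215.1]
eef_rot: [1.926, 1.934, 0.516]
force: [1.0, 0.2, 0.2]
width: 85.0
[ 491.41 -168.56  215.12] [0.96 0.18 0.24]
```

View pics/w5.png

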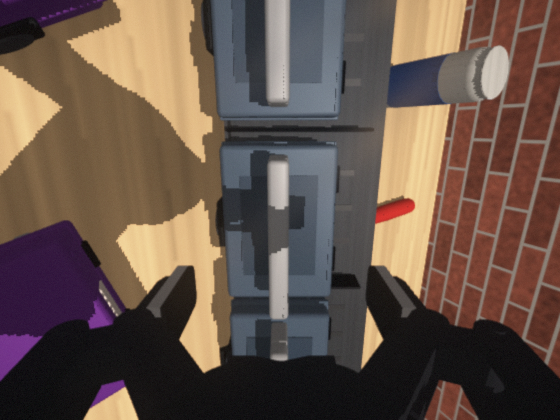

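```bash
python3 - <<'E'
from h import *
np.set_printoptions(suppress=True,precision=2)
z=np.load("pics/w5.npz");d=z["d"];c={k:z[k] for k in("vfov","cx","cy","view")}
P=pts(d,c)
print(handle(P,(160,315,273,284)))
print(handle(P,(30,100,273,284)))
print(handle(P,(326,350,274,284)))
E
```

```text
(array([ 522.54, -164.72,  159.64]), np.float64(-123.0128351247292), array([-0.,  1.,  0.]), np.float64(-59.56881260087681), np.float64(52.091345786225965), np.float64(-224.28499174601518), np.float64(-112.62432957938472), 1697)
(array([522.3 , -59.51, 159.8 ]), np.float64(-122.80518585986852), array([-0.,  1.,  0.]), np.float64(-17.964620147050333), np.float64(17.550997894497407), np.float64(-77.47476110849149), np.float64(-41.95765889984504), 765)
(array([ 532.48, -259.29,  143.24]), np.float64(-142.10385613117347), array([ 0.52,  0.01, -0.86]), np.float64(-7.005426780083781), np.float64(6.8842011719694325), np.float64(-260.663123494464), np.float64(-257.96724934525685), 118)
```

The middle handle (278,158–318) spans y −225 to −111, so it is centred at −168.5 and lies directly ahead.

```bash
python3 -m handwheel '[[[0,0,0.022],[0,0,0]],[[0,0,0.026],[0,0,0]],[[0,0,0.016],[0,0,0]],[[0,0,0.004],[0,0,0]],[[0,0,0],[0,0,0]]]' && python3 -m handwheel '[[[0,0,0],[0,0,0]],[[0,0,0],[0,0,0]],[[0,0,0],[0,0,0]],[[0,0,0],[0,0,0]],[[0,0,0],[0,0,0]]]' 0 100
```

```text
time: 8.62
position: [525.3, -168.6, 156.6]
eef_rot: [1.925, 1.934, 0.516]
force: [0.3, -0.6, -0.5]
width: 84.9
time: 9.25
position: [524.9, -168.8, 156.1]
eef_rot: [1.926, 1.935, 0.515]
force: [-8.1, -0.8, 3.6]
width: 12.3
```

```bash
python3 -m handwheel '[[[0,0.003,-0.005],[0,0,0]],[[0,0.006,-0.010],[0,0,0]],[[0,0.008,-0.014],[0,0,0]],[[0,0.008,-0.014],[0,0,0]],[[0,0.006,-0.010],[0,0,0]],[[0,0.004,-0.007],[0,0,0]],[[0,0,0],[0,0,0]],[[0,0,0],[0,0,0]],[[0,0,0],[0,0,0]],[[0,0,0],[0,0,0]]]'; python3 - <<'E'
from h import *
for i in range(2):
    s=sense();print(s["force"],s["wrist_torque"],s["width"]);p,d=get_image("scene")
cv2.imwrite("pics/s6.png",p[:,:,::-1])
E
```

```text
time: 10.5
position: [525.8, -168.8, 225.3]
eef_rot: [1.926, 1.934, 0.516]
force: [0.1, -0.6, -4.4]
width: 12.5
[ 0.06846662 -0.55559577 -4.4384949 ] [0.01296097 0.68106128 0.00382986] 12.456596405134967
[ 0.73461191 -0.2890048  -3.48112657] [-0.02792618  0.64580573 -0.01125844] 12.195854880174561
```

View pics/s6.png

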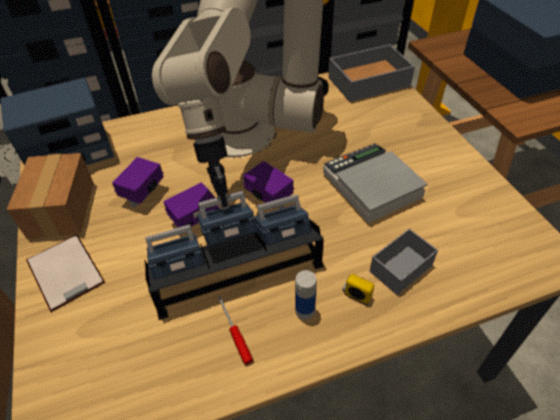

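The middle case is clear of its bay (scene view, (228,215)) and weighs about 4 N. Now I'll lower it back.

```bash
python3 -m handwheel '[[[0,-0.004,0.007],[0,0,0]],[[0,-0.008,0.014],[0,0,0]],[[0,-0.008,0.014],[0,0,0]],[[0,-0.007,0.012],[0,0,0]],[[0,-0.004,0.007],[0,0,0]],[[0,-0.002,0.003],[0,0,0]],[[0,-0.001,0.002],[0,0,0]],[[0,-0.001,0.001],[0,0,0]],[[0,0,0],[0,0,0]]]'
```

```text
time: 11.72
position: [525.4, -168.8, 156.6]
eef_rot: [1.925, 1.934, 0.516]
force: [-0.2, 0.2, -3.5]
width: 12.4
```

```bash
python3 -m handwheel '[[[0,-0.0005,0.001],[0,0,0]],[[0,0,0],[0,0,0]]]'; python3 -m handwheel '[[[0,0,0],[0,0,0]],[[0,0,0],[0,0,0]],[[0,0,0],[0,0,0]],[[0,0,0],[0,0,0]]]' 0.085;python3 -m handwheel '[[[0,0,-0.035],[0,0,0]],[[-0.010,0,-0.035],[0,0,0]],[[-0.035,0,0],[0,0,0]],[[-0.040,0,0],[0,0,0]],[[-0.040,0,0],[0,0,0]],[[-0.022,0,0],[0,0,0]],[[0,0,0],[0,0,0]],[[0,0,0],[0,0,0]]]'; python3 - <<'E'
from h import *
np.set_printoptions(suppress=True,precision=2)
s=sense();c=calibration("wrist");p,d=get_image("wrist")
print(s["position"],s["force"])
cv2.imwrite("pics/w7.png",p[:,:,::-1]);np.savez("pics/w7.npz",d=d,**c)
P=pts(d,c)
print(handle(P,(160,315,273,284)))
print(handle(P,(30,100,273,284)))
E
```

```text
time: 11.98
position: [525.1, -168.8, 156.0]
eef_rot: [1.925, 1.934, 0.515]
force: [-17.8, 1.2, 11.6]
width: 12.4
time: 12.48
position: [525.4, -168.8, 155.2]
eef_rot: [1.926, 1.934, 0.516]
force: [-0.1, -0.4, -0.1]
width: 83.5
time: 13.48
position: [491.3, -315.2, 215.6]
eef_rot: [1.926, 1.935, 0.516]
force: [0.5, 0.4, -1.0]
width: 84.9
[ 491.25 -315.21  215.6 ] [ 0.47  0.4  -1.  ]
(array([ 522.79, -311.74,  159.33]), np.float64(-123.40075893822123), array([-0.,  1.,  0.]), np.float64(-59.171513080965994), np.float64(52.4152607950363), np.float64(-370.91033819853504), np.float64(-259.32678197031396), 1701)
(array([ 522.51, -205.91,  159.49]), np.float64(-123.13682003025045), array([-0.,  1.,  0.]), np.float64(-18.155661800677827), np.float64(17.656066770849236), np.float64(-224.0669757089175), np.float64(-188.24041667590126), 766)
```

View pics/w7.png

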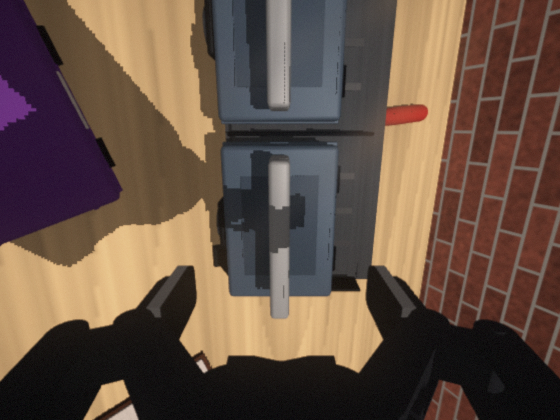

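The right case's handle is at (279,158–318), y −371 to −259, centred directly ahead. The middle case is seated again, handle edge at (280,105).

```bash
python3 -m handwheel '[[[0,0,0.022],[0,0,0]],[[0,0,0.026],[0,0,0]],[[0,0,0.016],[0,0,0]],[[0,0,0.005],[0,0,0]],[[0,0,0],[0,0,0]]]' && python3 -m handwheel '[[[0,0,0],[0,0,0]],[[0,0,0],[0,0,0]],[[0,0,0],[0,0,0]],[[0,0,0],[0,0,0]],[[0,0,0],[0,0,0]]]' 0 100 && python3 -m handwheel '[[[0,0.003,-0.005],[0,0,0]],[[0,0.006,-0.010],[0,0,0]],[[0,0.008,-0.014],[0,0,0]],[[0,0.008,-0.014],[0,0,0]],[[0,0.006,-0.010],[0,0,0]],[[0,0.004,-0.007],[0,0,0]],[[0,0,0],[0,0,0]],[[0,0,0],[0,0,0]],[[0,0,0],[0,0,0]],[[0,0,0],[0,0,0]]]'; python3 - <<'E'
from h import *
for i in range(2):
    s=sense();print(s["force"],s["wrist_torque"],s["width"]);p,d=get_image("scene")
cv2.imwrite("pics/s8.png",p[:,:,::-1])
E
```

```text
time: 14.15
position: [525.6, -315.6, 156.1]
eef_rot: [1.925, 1.934, 0.516]
force: [-0.6, 0.1, 0.0]
width: 85.2
time: 14.78
position: [524.9, -315.8, 155.7]
eef_rot: [1.926, 1.935, 0.515]
force: [-9.7, 0.5, 3.0]
width: 12.4
time: 16.02
position: [526.0, -315.7, 224.9]
eef_rot: [1.926, 1.934, 0.516]
force: [-0.0, 0.1, -8.7]
width: 12.5
[-0.02279079  0.08168631 -8.69320325] [0.07267238 1.17086542 0.08210384] 12.510084553244596
[ 0.53737187  0.17130887 -8.48846873] [ 0.00488749  1.15482957 -0.02913698] 12.097465838863473
```

View pics/s8.png

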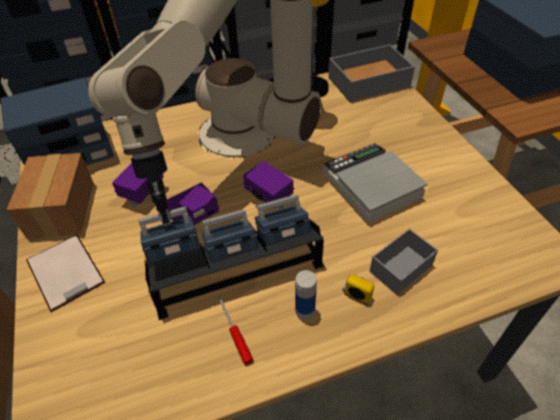

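The right case is lifted clear (scene view, (168,235)). The three read about 2.2 N left, 4 N middle and 8.6 N right, so the right one is heaviest and goes straight to the scale. First I'll raise it.

```bash
python3 -m handwheel '[[[0,0.005,-0.009],[0,0,0]],[[0,0.010,-0.017],[0,0,0]],[[0,0.012,-0.021],[0,0,0]],[[0,0.012,-0.021],[0,0,0]],[[0,0.008,-0.014],[0,0,0]],[[0,0,0],[0,0,0]]]'; python3 - <<'E'
from h import *
Rt=Rtilt(0.155,0);plan([467,329,315],Rt,18)
E
```

```text
time: 16.88
position: [526.3, -316.2, 321.5]
eef_rot: [1.924, 1.933, 0.515]
force: [-0.2, -0.4, -9.0]
width: 12.2
[[[0.0359,-0.0029,-0.0013],[1.66,0.13,-0.47]],[[0.0359,-0.0026,-0.0011],[1.66,0.13,-0.47]],[[0.0359,-0.0024,-0.001],[1.66,0.13,-0.47]],[[0.0359,-0.0021,-0.0008],[1.66,0.13,-0.47]],[[0.0359,-0.0018,-0.0007],[1.66,0.13,-0.47]],[[0.036,-0.0015,-0.0005],[1.66,0.13,-0.47]],[[0.036,-0.0013,-0.0004],[1.66,0.13,-0.47]],[[0.036,-0.001,-0.0003],[1.66,0.13,-0.47]],[[0.036,-0.0007,-0.0002],[1.66,0.13,-0.47]],[[0.036,-0.0004,-0.0001],[1.66,0.13,-0.47]],[[0.036,-0.0001,-0.0],[1.66,0.13,-0.47]],[[0.036,0.0002,0.0001],[1.66,0.13,-0.47]],[[0.036,0.0005,0.0001],[1.66,0.13,-0.47]],[[0.036,0.0008,0.0002],[1.66,0.13,-0.47]],[[0.036,0.0011,0.0002],[1.66,0.13,-0.47]],[[0.036,0.0014,0.0003],[1.66,0.13,-0.47]],[[0.036,0.0017,0.0003],[1.66,0.13,-0.47]],[[0.0359,0.002,0.0003],[1.66,0.13,-0.47]]]
```

```bash
python3 -m handwheel '[[[0.015,-0.003,-0.001],[1.7,0.1,-0.5]],[[0.028,-0.003,-0.001],[1.7,0.1,-0.5]],[[0.036,-0.002,-0.001],[1.7,0.1,-0.5]],[[0.036,-0.002,-0.001],[1.7,0.1,-0.5]],[[0.036,-0.002,-0.001],[1.7,0.1,-0.5]],[[0.036,-0.002,0],[1.7,0.1,-0.5]],[[0.036,-0.001,0],[1.7,0.1,-0.5]],[[0.036,-0.001,0],[1.7,0.1,-0.5]],[[0.036,-0.001,0],[1.7,0.1,-0.5]],[[0.036,0,0],[1.7,0.1,-0.5]]]'; python3 - <<'E'
from h import *
Rt=Rtilt(0.155,0);plan([467,329,315],Rt,9)
E
```

```text
time: 18.12
position: [492.3, 15.8, 313.7]
eef_rot: [2.002, 2.2, 0.229]
force: [0.3, 0.2, -9.0]
width: 12.4
[[[0.0349,0.0005,-0.0005],[1.4,0.13,-0.39]],[[0.0349,0.0008,-0.0005],[1.4,0.13,-0.39]],[[0.0349,0.001,-0.0004],[1.4,0.13,-0.39]],[[0.0349,0.0012,-0.0003],[1.4,0.13,-0.39]],[[0.0349,0.0014,-0.0003],[1.4,0.13,-0.39]],[[0.0349,0.0017,-0.0003],[1.4,0.13,-0.39]],[[0.0349,0.0019,-0.0002],[1.4,0.13,-0.39]],[[0.0348,0.0021,-0.0002],[1.4,0.13,-0.39]],[[0.0348,0.0024,-0.0002],[1.4,0.13,-0.39]]]
```

```bash
python3 -m handwheel '[[[0.036,0.001,0],[1.4,0.1,-0.4]],[[0.036,0.001,0],[1.4,0.1,-0.4]],[[0.036,0.001,0],[1.4,0.1,-0.4]],[[0.036,0.001,0],[1.4,0.1,-0.4]],[[0.036,0.001,0],[1.4,0.1,-0.4]],[[0.036,0.002,0],[1.4,0.1,-0.4]],[[0.036,0.002,0],[1.4,0.1,-0.4]],[[0.030,0.002,0],[1.4,0.1,-0.4]],[[0.015,0.002,0],[1.4,0.1,-0.4]],[[0,0,0],[0,0,0]]]'; python3 - <<'E'
from h import *
Rt=Rtilt(0.155,0);plan([467,329,315],Rt,2)
s=sense();c=calibration("wrist")
for n in("wrist","scene","top"):
    c=calibration(n);p,d=get_image(n);cv2.imwrite(f"pics/{n}9.png",p[:,:,::-1]);np.savez(f"pics/{n}9.npz",d=d,**c)
E
```

```text
time: 19.38
position: [470.7, 311.4, 311.4]
eef_rot: [2.037, 2.385, -0.006]
force: [-0.1, 0.2, -9.0]
width: 12.5
[[[0.009,-0.0004,-0.0019],[0.01,0.17,0.06]],[[0.009,-0.0004,-0.0018],[0.01,0.17,0.06]]]
```

View pics/scene9.png

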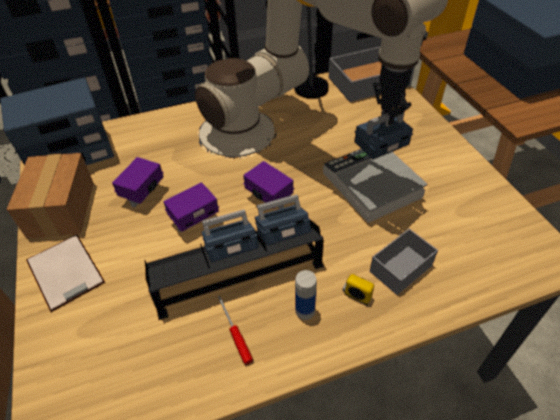

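View pics/wrist9.png

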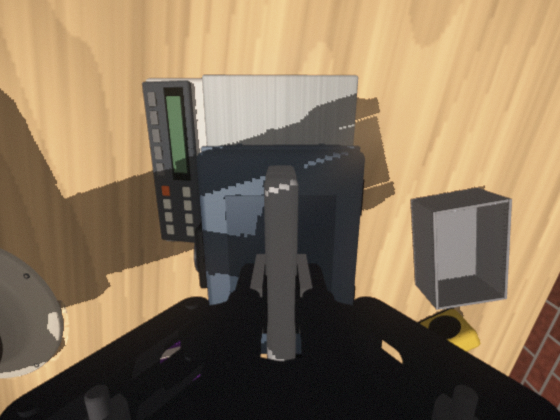

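View pics/top9.png

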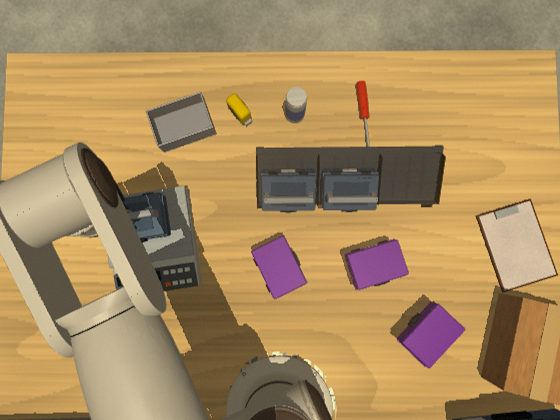

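The scene view shows the case held upright just above the scale. I'll check its level, its offset in the grasp, and the plate edges: wrist view, plate at cols 203–357, far edge row 76.

```bash
python3 - <<'E'
from h import *
np.set_printoptions(suppress=True,precision=3)
z=np.load("pics/wrist9.npz");d=z["d"];c={k:z[k] for k in("vfov","cx","cy","view")}
P=pts(d,c)
s=sense();T=R.from_rotvec(s["eef_rot"]);print(T.as_matrix(),s["position"])
A=[]
for b in((160,235,312,350),(160,235,215,255)):
    A.append(P[b[0]:b[1],b[2]:b[3]].reshape(-1,3))
for Q in (A[0],A[1],np.concatenate(A)):
    n=np.linalg.svd(Q-Q.mean(0),full_matrices=False)[2][2];n*=np.sign(n[2]);print("lid n",n,Q.mean(0))
# lid x-extent in tool frame
row=P[215];t=T.inv().apply(row-s["position"]);k=(t[:,2]>20)&(t[:,2]<50)
print("lid tool-y",t[k][:,1].min(),t[k][:,1].max())
t=T.inv().apply(P[:,330]-s["position"]);k=(t[:,2]>20)&(t[:,2]<50);print("lid far tool-x",t[k][:,0].max())
# plate
f=210/np.tan(np.radians(c["vfov"])/2);V=np.linalg.inv(c["view"])
def at(u,v,zz):
    o=V[:3,3];dd=V[:3,:3]@np.array([(u-c["cx"])/f,-(v-c["cy"])/f,-1]);return o+dd*(zz-o[2])/dd[2]
a=at(203,76,70);b=at(356,75,70);print(a,b,np.linalg.norm(a-b))
e=(b-a)/np.linalg.norm(b-a);print("yaw",np.arctan2(e[1],e[0]))
y=np.array([-e[1],e[0],0]);print("centre",(a+b)/2-107.5*y, P[100,280],P[130,280])
E
```

```text
[[-0.155  0.988  0.003]
 [ 0.988  0.155 -0.006]
 [-0.006  0.002 -1.   ]] [470.89  310.036 312.086]
lid n [0.939 0.197 0.282] [493.333 354.011 277.143]
lid n [-0.967 -0.106  0.231] [442.323 346.033 277.559]
lid n [ 0.057 -0.327  0.943] [467.174 349.92  277.357]
lid tool-y -41.97180355686762 45.61347402077684
lid far tool-x 64.74355726922133
[366.868 423.959  70.   ] [536.337 451.979  70.   ] 171.77027674113168
yaw 0.16385959135799577
centre [469.139 331.909  70.   ] [456.176 412.787  68.804] [461.37  379.975  68.757]
```

Level is within about 0.6°. Next I'll centre over (467,330.5) and descend, stopping short first.

```bash
python3 -m handwheel '[[[0.010,-0.001,0],[0,0.2,0.1]],[[0.011,0,0.010],[0,0.2,0]],[[0,0,0.022],[0,0,0]],[[0,0,0.028],[0,0,0]],[[0,0,0.028],[0,0,0]],[[0,0,0.022],[0,0,0]],[[0,0,0.014],[0,0,0]],[[0,0,0.007],[0,0,0]],[[0,0,0],[0,0,0]],[[0,0,0],[0,0,0]]]'; python3 - <<'E'
from h import *
s=sense();print(R.from_rotvec(s["eef_rot"]).as_matrix().round(4))
p,d=get_image("scene");cv2.imwrite("pics/s10.png",cv2.resize(p[90:230,300:450,::-1],None,fx=4,fy=4))
E
```

```text
time: 20.78
position: [467.2, 331.6, 181.9]
eef_rot: [2.043, 2.385, 0.006]
force: [-0.2, -0.4, -7.8]
width: 12.1
[[-0.1535  0.9881  0.0028]
 [ 0.9881  0.1535  0.0023]
 [ 0.0018  0.0031 -1.    ]]
```

View pics/s10.png

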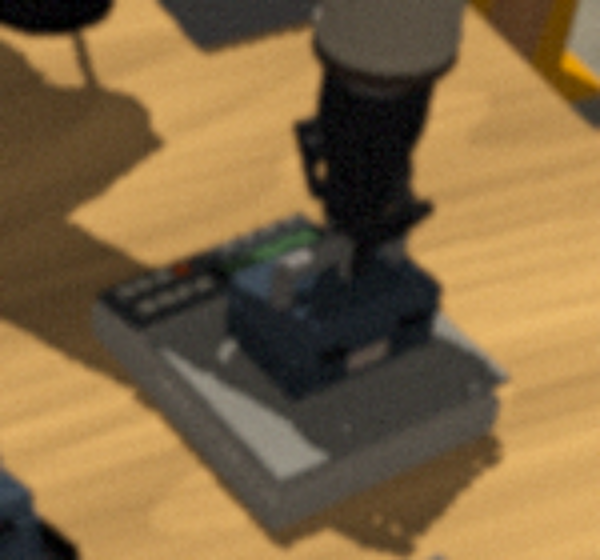

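The case is upright over the plate with about 17 mm to go. I'll descend slowly.

```bash
python3 -m handwheel '[[[0,0,0.004],[0,0,0]],[[0,0,0.004],[0,0,0]],[[0,0,0.003],[0,0,0]],[[0,0,0.002],[0,0,0]],[[0,0,0.001],[0,0,0]],[[0,0,0],[0,0,0]]]';python3 -m handwheel '[[[0,0,0.001],[0,0,0]],[[0,0,0],[0,0,0]]]'
```

```text
time: 21.58
position: [466.9, 331.4, 167.1]
eef_rot: [2.044, 2.386, 0.004]
force: [-0.1, -0.8, -9.5]
width: 12.3
time: 21.82
position: [466.9, 331.4, 166.1]
eef_rot: [2.044, 2.386, 0.004]
force: [0.1, 0.2, -8.5]
width: 12.6
```

```bash
for i in 1; do python3 -m handwheel '[[[0,0,0.0005],[0,0,0]],[[0,0,0.0005],[0,0,0]],[[0,0,0],[0,0,0]]]';done; python3 -m handwheel '[[[0,0,0.0005],[0,0,0]],[[0,0,0],[0,0,0]]]'
```

```text
time: 22.2
position: [466.9, 331.3, 165.0]
eef_rot: [2.044, 2.386, 0.003]
force: [0.0, -0.2, -9.5]
width: 12.1
time: 22.45
position: [466.9, 331.3, 164.5]
eef_rot: [2.044, 2.386, 0.003]
force: [0.4, -0.2, -9.8]
width: 11.9
```

```bash
python3 -m handwheel '[[[0,0,0.0005],[0,0,0]],[[0,0,0.0005],[0,0,0]],[[0,0,0],[0,0,0]]]'; python3 -m handwheel '[[[0,0,0.0005],[0,0,0]],[[0,0,0],[0,0,0]]]'
```

```text
time: 22.82
position: [466.9, 331.4, 163.7]
eef_rot: [2.044, 2.386, 0.004]
force: [-1.4, -0.1, -5.1]
width: 12.2
time: 23.08
position: [466.9, 331.5, 163.7]
eef_rot: [2.043, 2.386, 0.005]
force: [-5.5, -1.4, 4.2]
width: 12.1
```

It's on the plate: the force went from −9.5 to +4 N and z holds at 163.7. I'll release, back off straight up, then look.

```bash
python3 -m handwheel '[[[0,0,0],[0,0,0]],[[0,0,0],[0,0,0]],[[0,0,0],[0,0,0]],[[0,0,0],[0,0,0]],[[0,0,0],[0,0,0]]]' 0.085 && python3 -m handwheel '[[[0,0,-0.010],[0,0,0]],[[0,0,-0.020],[0,0,0]],[[0,0,-0.035],[0,0,0]],[[0,0,-0.045],[0,0,0]],[[0,0,-0.045],[0,0,0]],[[-0.05,-0.02,-0.02],[0,0,0]],[[-0.06,-0.03,0],[0,0,0]],[[-0.06,-0.03,0],[0,0,0]],[[-0.06,-0.03,0],[0,0,0]],[[-0.05,-0.02,0],[0,0,0]]]' && python3 -m handwheel '[[[0,0,0],[0,0,0]],[[0,0,0],[0,0,0]]]'; python3 - <<'E'
from h import *
for n in("wrist","scene","top"):
    c=calibration(n);p,d=get_image(n);cv2.imwrite(f"pics/{n}11.png",p[:,:,::-1]);np.savez(f"pics/{n}11.npz",d=d,**c)
E
```

```text
time: 23.7
position: [466.9, 331.4, 163.1]
eef_rot: [2.044, 2.386, 0.004]
force: [0.3, 0.3, 0.3]
width: 85.1
time: 24.95
position: [384.1, 46.0, 338.5]
eef_rot: [2.043, 2.385, 0.005]
force: [1.4, -0.7, 0.7]
width: 85.0
time: 25.2
position: [385.4, 47.7, 338.1]
eef_rot: [2.044, 2.384, 0.005]
force: [-0.0, 0.1, 0.8]
width: 85.0
```

View pics/scene11.png

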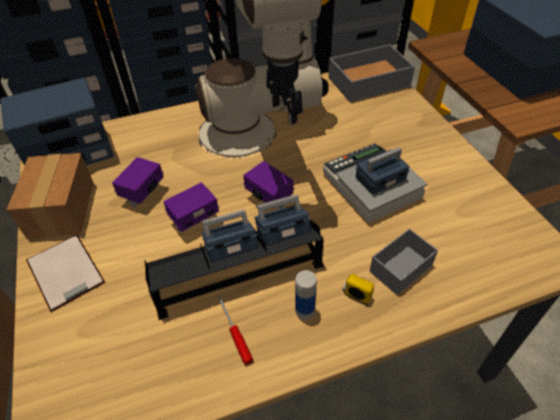

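View pics/top11.png

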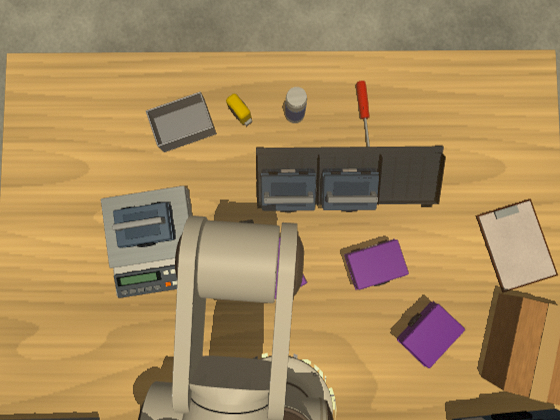

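View pics/wrist11.png

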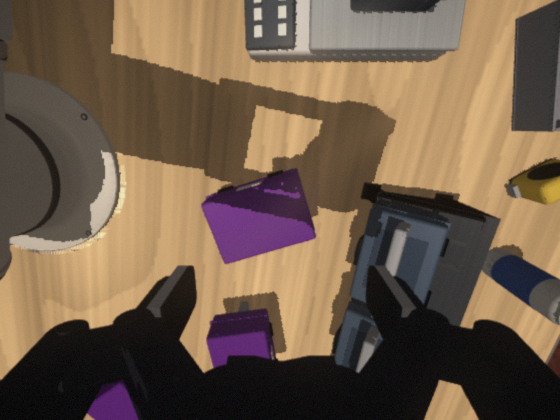

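The case stands on the plate (top view (142,224)), and the left and middle cases look seated. I'll measure both.

```bash
python3 - <<'E'
from h import *
z=np.load("pics/top11.npz");c={k:z[k] for k in("vfov","cx","cy","view")};P=pts(z["d"],c);P0=pts(np.load("pics/top0.npy"),c)
m=(abs(P[...,2]-130)<10);m[:180]=0;m[260:]=0;m[:,:100]=0;m[:,176:]=0
Q=P[m];print("lid",cv2.minAreaRect(Q[:,:2].astype(np.float32)),Q.mean(0))
h=P[...,2]>150;h[:180]=0;h[260:]=0;h[:,:100]=0;h[:,176:]=0;print("handle",P[h].mean(0),h.sum())
for nm,a in(("L",(194,206,266,312)),("M",(194,204,328,378))):
    f=lambda X:(lambda q:np.median(q[(q[:,2]>148)&(q[:,2]<175)],0).round(1))(X[a[0]:a[1],a[2]:a[3]].reshape(-1,3))
    print(nm,f(P0),f(P))
a=cv2.imread("pics/top0.png");b=cv2.imread("pics/top11.png")
o=np.vstack([a[140:220,245:395],b[140:220,245:395]]);cv2.imwrite("pics/cmp.png",cv2.resize(np.hstack([o,np.vstack([b[185:305,95:205],np.zeros((40,110,3),np.uint8)])]),None,fx=3,fy=3))
E
```

```text
lid ((465.1011047363281, 327.1348571777344), (97.9655990600586, 131.82888793945312), 9.234916687011719) [466.4905865  324.2993406  129.80682132]
handle [461.159241   296.83860504 263.42813927] 368
L [523.8 -24.9 159.8] [523.7 -24.9 160.1]
M [ 525.8 -172.5  159.9] [ 525.7 -171.4  159.8]
```

View pics/cmp.png

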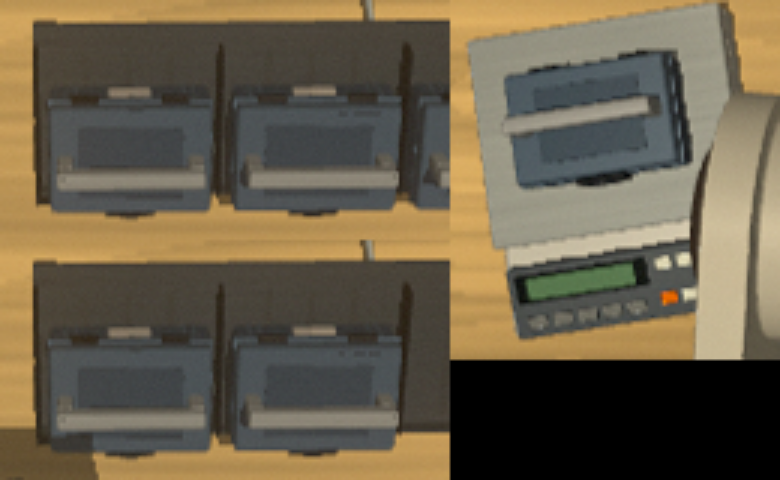

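The case lid is centred at (465,327), flat at z 130, against a plate centre of about (467,330). The left and middle cases are within about 1 mm of where they started. The arm is clear, so I'm handing in.

```bash
python3 -c "
from bench import *
s=sense();print(s['time'],s['force'],abs(s['qd']).max());print(job_done())"
```

```text
25.35 [-0.50919926  0.11939316  0.00601472] 0.004742295341140954
the job is handed in; nothing more can be done
None
```

I lifted each case clear by its handle, going left, middle, right. They weighed about 2.2 N, 4 N and 8.6 N, so the right case is the heaviest. I stood it upright in the middle of the scale plate, set it down in sub-millimetre steps, let go and moved the arm clear. The job was handed in at 25.4 s.

**Placing:** the lid is flat at z ≈ 130 mm and centred at about (465, 327), against a plate centre of about (467, 330).

**Other cases and bystanders:** the left and middle cases are back in their bays within about 1 mm of where they started. The bystanders look unmoved in the pictures.

**Forces:** pressing the left and middle cases onto the shelf peaked at about 23 N on the wrist reading. Setting the heaviest case down reached about 7 N.

**Check that disagreed:** I took the plate centre from three fits, which differed by about 3 mm, so the centring is only good to a few millimetres. Two more numbers didn't come out: the plane fit to the lid before the descent was too noisy, so I judged level from lid heights, and the final handle height was spoilt by the arm in view, so I used the lid instead.

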